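Reassemble the washed table-top gas hob

ROBOT

A 6-joint arm with a two-finger parallel gripper is mounted at the origin on a cart in front of the work surface, level with it; the furniture and walls round the work are solid. World frame = base frame: x ahead of the robot, y to its left, z up, the work surface at z = 0. Lengths are in m, angles in rad, forces in N, time in s.
With the tool pointing down it reaches from about 0.35 to 0.875 m from the base axis. Payload 4.2 kg.
Tool frame: the origin (TCP) lies midway between the tips of the shut fingers; the grasp point (between the pads) lies 19 mm behind it; z points along the fingers, y is the line along which they close (so a half turn about z gives the same grasp; the last joint's range is limited). The gripper opens to 85 mm and grips with 20 to 120 N. Pads are 22 mm wide; open, the fingers measure 114 mm over their backs; the gripper's body (76 mm by 85 mm) begins 54 mm behind the grasp point. The pads swing forward as they close: fully open they stand 13 mm farther back than shut.
Start: joints at [-0.872, 0.385, 0.008, 0, -1.194, -0.259], TCP at [0.266, -0.565, 0.231] pointing down, gripper open.
Joint ranges: [-3.14, 3.14], [-1.21, 2.06], [-1.07, 1.41], [-3.16, 2.05], [-2.99, -0.16], [-3.1, 3.1]. Speed limits (rad/s): [2.79, 2.79, 3.14, 3.14, 3.14, 3.14].

INTERFACE

Orientations are given as a rotation vector (axis times angle).
In Python, from plant import r gives the robot as it stands. The module is installed in compiled form; this text tells all that it offers.
- The arm moves only by the tool drive_tool, never from a script. Its argument "rows" is a list of rows, each a list of 3 entries, a list of its own where there are three numbers: the turn, a rotation vector about the tool's x, y, z in degrees, then the shift along the tool's x, y, z in mm, then the opening, from -1 (shut) to 1 (fully open). A call has 1 to 8 rows; each row is the pose to reach, as a shift and turn from the pose commanded when the call began, along the tool's axes at that moment; what a row does not reach only later rows make up. A row lasts 1/10 s, in which the tool goes at most 50 mm and 8.59 degrees, less where a joint would pass 70% of its speed; a pose out of reach is approached as far as the arm can. A call with a gripper value outside its range is refused whole. The fingers move at their own pace and stop on an object; "squeeze" is the grip in N (left out, the last holds). Time passes only in rows, so rows that repeat a pose let the fingers close. It gives the time, the measured TCP pose, the force, the opening and the grip force at its end, in the units of the state.
- r.observe(): the state, without advancing time (a new reading comes with each control period).
- r.camera(name): name is "scene" or "top" or "wrist"; returns a dict with "pixels" (400x640x3 uint8, red, green, blue), "range_z" (400x640 float32, m along the optical axis (not along the pixel's ray), 0 where there is no reading), "fovy" (degrees; the focal length in pixels is half the picture's height over the tangent of half this angle, whatever the lens; pixels are square), "cx", "cy" (the principal point, pixels), "k1" (the pictures are not rectified: a ray, as slopes to the right and down, at radius r is drawn at 1 + k1 r^2 times it, then the intrinsics apply), "R" (3x3) and "t" (3): a world point X has camera coordinates R X + t. Camera axes: x right, y down, z forward; pixel columns grow to the right and rows downward; lengths in m; the calibration is good to about 2 mm. A picture is of the moment at which its call begins.
- r.sign_off(): hands the job in; it is judged then, once.
Trained networks look in the newest picture that a camera, given by its name, has taken for a name from the list of things; names that differ only in an ending like _2 or _b are one class to them, and where a whole thing is asked for, a point or a joint stands for the part that bears it (a point fixed in the world has none). Each returns a list of dicts, best first, with "p" (0 to 1); they miss things now and then, are a little off and sometimes report something else, mostly with a low value. They report only what shows in the picture. A call takes as long as a camera call. They do not tell look-alikes from the thing itself.
- r.spot_in(camera, label): "bbox" ([centre column, centre row, width, height] in pixels, round what is visible of it).
- r.pinpoint(camera, label): "pixel" ([column, row] in pixels: a listed point, or the origin of a listed thing).
The state is a dict: "time": time; "joint_pos": joint angles; "dq": joint speeds; "tau": joint torques, N m; "position": TCP position; "orientation": TCP orientation; "contact_force": force on the tool from outside, world axes, zero at the start; "ft_torque": the same for the moment, N m; "opening": finger opening in m; "grip_force": force on a finger pad.
Only numpy, scipy, OpenCV 4.12 (cv2) and the standard library are available. Lean on these libraries where they do the work, as an engineer would, in place of code of your own. Each camera call takes 0.05 s, during which the arm holds its last target. There are 200 camera calls.

TASK

The table-top gas hob has been washed and its parts are piled up to dry on its pan support. Put each of the three burner caps on the burner of its own size, lying flat with its spigot in the burner's bore, then lower the pan support over them onto its two locating pins until all its feet stand on the hob plate. Leave the striped cup and the green-lidded spice jar where they are.

Things in the scene. Friction and masses are not known exactly. Their poses are not given: they have to be found in the camera images.
- cap_small: Small burner cap, black enamel, top of the pile at the start: a disc 38 mm across and 9 mm thick with a bevelled locating spigot 18 mm across and 6 mm long under its middle. Origin: centre of the spigot's foot, z up; the disc's edge to grip lies 6 to 13 mm above it, the flat top 15 mm.
- cap_medium: Medium burner cap, black enamel, second in the pile: a disc 50 mm across and 9 mm thick with a bevelled locating spigot 28 mm across and 6 mm long under its middle. Origin: centre of the spigot's foot, z up; the disc's edge to grip lies 6 to 13 mm above it, the flat top 15 mm.
- cap_large: Large burner cap, black enamel, lowest in the pile, lying on the pan support 40 mm from its centre along its x: a disc 62 mm across and 9 mm thick with a bevelled locating spigot 38 mm across and 6 mm long under its middle. Origin: centre of the spigot's foot, z up; the disc's edge to grip lies 6 to 13 mm above it, the flat top 15 mm.
- pan_support: Loose steel grid, 0.42 kg, 284 (x) x 120 (y) x 50 mm. Origin: centre, at foot level, z up. Bars 8 mm wide, 10 high, tops at z 50; a spine along x (y = 0) is free to grip at the centre, 72 mm long, next bars across at x +-40, along at y +-56. A lug at each end, z 3 to 8 mm, has a round 12 mm hole at x +-131, y 0; either end fits either pin.
- burner_small: Small burner, aluminium, fixed: an open ring 33 mm across, 18 mm high, on a flange 42 mm across; bore 24 mm wide, 10 mm deep. Origin: centre of its foot on the hob plate, z up. With the cap home the disc lies on the rim and the cap's origin is 12 mm above this one. The three burners stand 75 mm apart in a row on the hob's x axis, in any order.
- burner_medium: Medium burner, aluminium, fixed: an open ring 43 mm across, 18 mm high, on a flange 54 mm across; bore 34 mm wide, 10 mm deep. Origin: centre of its foot on the hob plate, z up. With the cap home the disc lies on the rim and the cap's origin is 12 mm above this one. The three burners stand 75 mm apart in a row on the hob's x axis, in any order.
- burner_large: Large burner, aluminium, fixed: an open ring 53 mm across, 18 mm high, on a flange 66 mm across; bore 44 mm wide, 10 mm deep. Origin: centre of its foot on the hob plate, z up. With the cap home the disc lies on the rim and the cap's origin is 12 mm above this one. The three burners stand 75 mm apart in a row on the hob's x axis, in any order.
- table_hob: White table-top gas hob, fixed, 348 (x) x 156 mm (y), knobs at the front (-x). Origin: under the middle burner, on the worktop, z up; plate 45 mm above it. Tapered locating pins 8 mm across stand 15 mm above the plate, round at x +131, diamond at x -131 mm, y 0. Pan support home: x along the hob's (either way), its origin 45 mm above this one, bars 13 mm over the caps.
- mug: Bystander: small striped cup, 63 x 87 mm, 52 mm high, on the worktop in front of the sink. Origin under its centre.
- spice_jar: Bystander: spice jar with a green lid, 46 mm across, 106 mm high, to the left of the work. Origin under its centre.
Mind the look-alikes: they are no part of the job. What is shaped like the cap_medium but purple is not meant.

How it is judged:
By the outcome, as a careful person would: the job done as asked, in the order asked, and still so for the second after the job is handed in, with the robot touching nothing.
It also fails if it takes over 106 s, if anything falls off the work surface, if the arm or the gripper's body presses on something with over 40 N, if the wrist force passes 120 N, or if a joint passes its speed limit or range.

## Working session

There is one attempt and no reset: what is moved stays moved. The work goes in short steps, Python scripts to look and compute and a tool call to move; the robot and the scene stay as the last step left them, time stands still between calls to the robot, and variables do not carry over. Pictures are saved under pics/ and viewed, at most 14 in all, crops included, and the job is handed in when it is done.

Besides the shell and the picture viewer there is one more tool, called as name(argument=value, ...), one argument or row to a line, values as JSON. drive_tool: Moves the arm, as the interface text tells. Its arguments: {"type":"object","properties":{"rows":{"type":"array"},"squeeze":{"type":"number"}},"required":["rows"]}

```bash
mkdir -p pics; ls
cat > h.py <<'E'
import numpy as np, cv2
from scipy.spatial.transform import Rotation as Ro
from plant import r
NAMES=["cap_small","cap_medium","cap_large","pan_support","burner_small","burner_medium","burner_large","table_hob","mug","spice_jar"]
def K(c):
    f=200/np.tan(np.radians(c["fovy"])/2)
    return f
def world(c):
    """HxWx3 world points"""
    f=K(c);v,u=np.mgrid[0:400,0:640]
    xd=(u-c["cx"])/f;yd=(v-c["cy"])/f
    x,y=xd.copy(),yd.copy()
    for _ in range(10):
        s=1+c["k1"]*(x*x+y*y);x,y=xd/s,yd/s
    z=c["range_z"];P=np.stack([x*z,y*z,z],-1)
    W=(P-c["t"])@c["R"]
    W[z==0]=np.nan
    return W
def ray(c,px):
    f=K(c);d=np.array([(px[0]-c["cx"])/f,(px[1]-c["cy"])/f]);x=d.copy()
    for _ in range(10): x=d/(1+c["k1"]*(x@x))
    return -c["R"].T@c["t"], c["R"].T@np.array([x[0],x[1],1])
def atz(c,px,z):
    o,d=ray(c,px);return o+d*(z-o[2])/d[2]
def proj(c,X):
    X=np.atleast_2d(X);p=X@c["R"].T+c["t"];s=p[:,:2]/p[:,2:]
    s=s*(1+c["k1"]*(s**2).sum(1,keepdims=True));return s*K(c)+[c["cx"],c["cy"]]
def save(c,n): cv2.imwrite("pics/"+n+".png",c["pixels"][:,:,::-1])
E
python3 - <<'E'
from h import *
for n in ["scene","top"]:
    c=r.camera(n);save(c,n+"0")
    W=world(c);print(n,c["fovy"],c["k1"],-c["R"].T@c["t"])
    for l in NAMES:
        for d in r.pinpoint(n,l)[:3]:
            u,v=np.round(d["pixel"]).astype(int);print(l,round(d["p"],2),u,v,np.round(W[min(max(v,0),399),min(max(u,0),639)],3))
s=r.observe();print(s)
E
```

```text
pics
scene 45.369743399163795 -0.03632686513542144 [ 0.20217535 -0.37160081  1.11036168]
cap_small 0.55 342 156 [0.597 0.282 0.092]
cap_medium 0.64 342 162 [0.591 0.271 0.083]
cap_medium 0.31 345 155 [0.603 0.278 0.097]
cap_large 0.72 346 162 [0.601 0.267 0.081]
pan_support 0.82 336 182 [ 0.576  0.27  -0.002]
burner_small 0.51 355 237 [0.522 0.067 0.065]
burner_small 0.2 381 226 [0.599 0.07  0.053]
burner_medium 0.61 406 216 [0.67  0.066 0.055]
burner_large 0.85 378 225 [0.594 0.076 0.053]
burner_large 0.46 335 335 [ 0.37  -0.123  0.05 ]
burner_large 0.36 355 235 [0.527 0.076 0.055]
table_hob 0.68 380 233 [0.586 0.053 0.055]
mug 0.97 339 338 [ 0.28  -0.264  0.635]
spice_jar 0.63 309 135 [0.565 0.418 0.046]
spice_jar 0.37 344 157 [0.6   0.276 0.092]
top 52.77476516936243 -0.06706513961365185 [0.45478795 0.16991218 1.15547932]
cap_small 0.66 274 167 [0.601 0.283 0.097]
cap_medium 0.78 202 267 [0.33  0.499 0.012]
cap_medium 0.62 275 165 [0.606 0.28  0.094]
cap_large 0.45 279 168 [0.598 0.27  0.094]
pan_support 0.93 280 183 [0.563 0.272 0.047]
burner_small 0.63 350 196 [0.524 0.079 0.053
[... 156 characters left out ...]
 0.377 -0.118  0.021]
{'time': 1.1, 'joint_pos': array([-8.72414488e-01,  3.84699385e-01,  7.90577567e-03,  3.44397403e-06,
       -1.19398686e+00, -2.58618611e-01]), 'dq': array([ 0.00088421, -0.00023411, -0.00210944,  0.00095385,  0.00142907,
       -0.00033543]), 'tau': array([ 4.65368557e-04, -3.92103124e+01,  1.88617712e+01,  4.19067442e+00,
       -3.54918484e-04, -1.13159010e-05]), 'position': array([ 0.26610634, -0.56550421,  0.23131523]), 'orientation': array([-6.85226590e-01,  3.06594862e+00, -2.44239957e-05]), 'contact_force': array([-0.54900068, -0.61427132, -0.07361664]), 'ft_torque': array([0.02575617, 0.055122  , 0.02442449]), 'grip_force': 0.0, 'opening': 0.08508317220325218}
```

View pictures.

View pics/top0.png

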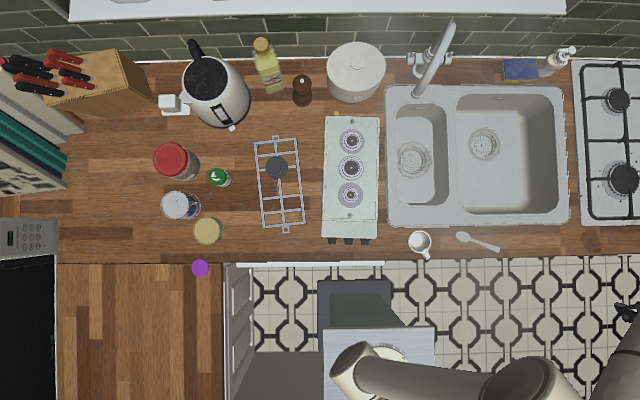

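View pics/scene0.png

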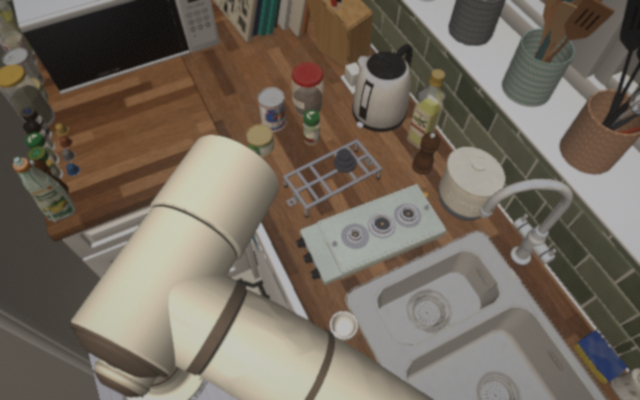

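```bash
cat >> h.py <<'E'
def plan(p,yaw=0.0,tilt=None):
    """delta to TCP p (m), tool x at world angle pi+yaw, pointing down"""
    s=r.observe();R0=Ro.from_rotvec(s["orientation"])
    Rt=Ro.from_euler('z',yaw)*Ro.from_rotvec([0,np.pi,0])
    sh=R0.inv().apply(np.array(p)-s["position"])*1000
    tn=np.degrees((R0.inv()*Rt).as_rotvec())
    print("t",round(s["time"],2),"pos",np.round(s["position"],4),"turn",np.round(tn,2),"shift",np.round(sh,1),"F",np.round(s["contact_force"],1),"op",round(s["opening"],4),"g",round(s["grip_force"],1))
E
python3 - <<'E'
from h import *
plan((0.57,0.17,0.36))
c=r.camera("wrist");s=r.observe();R0=Ro.from_rotvec(s["orientation"])
print(c["fovy"],R0.inv().apply(-c["R"].T@c["t"]-s["position"]),R0.inv().apply(c["R"].T@[0,0,1]))
E
```

```text
t 1.1 pos [ 0.2661 -0.5655  0.2313] turn [-0.   0.  25.2] shift [-588.1  536.1 -128.7] F [-0.5 -0.6 -0.1] op 0.0851 g 0.0
60.143542414469984 [ 0.0695165  -0.00046123 -0.14229961] [-2.75732388e-01 -1.48947973e-04  9.61234429e-01]
```

drive_tool(
  rows=[
    [[0, 0, 4], [-20, 15, -130], 1],
    [[0, 0, 8], [-60, 50, -130], 1],
    [[0, 0, 12], [-100, 85, -130], 1],
    [[0, 0, 16], [-135, 120, -130], 1],
    [[0, 0, 20], [-170, 155, -130], 1],
    [[0, 0, 25.2], [-205, 190, -130], 1],
    [[0, 0, 25.2], [-240, 220, -130], 1],
    [[0, 0, 25.2], [-280, 255, -130], 1],
  ],
)

```text
time: 1.95
position: [0.394, -0.2538, 0.3615]
orientation: [0.001, 3.14, -0.001]
contact_force: [1.3, -0.2, 0.3]
opening: 0.0856
grip_force: 0.0
```

```bash
python3 -c "
from h import *
plan((0.57,0.17,0.36))"
```

```text
t 1.95 pos [ 0.394  -0.2538  0.3615] turn [-0.02  0.09 -0.02] shift [-175.8  423.8    1.6] F [ 1.3 -0.2  0.3] op 0.0856 g 0.0
```

drive_tool(
  rows=[
    [[0, 0, 0], [-15, 40, 0], 1],
    [[0, 0, 0], [-35, 85, 0], 1],
    [[0, 0, 0], [-55, 130, 0], 1],
    [[0, 0, 0], [-75, 175, 0], 1],
    [[0, 0, 0], [-95, 220, 0], 1],
    [[0, 0, 0], [-115, 265, 0], 1],
    [[0, 0, 0], [-135, 310, 0], 1],
    [[0, 0, 0], [-150, 355, 0], 1],
  ],
)

```text
time: 2.75
position: [0.5444, 0.1014, 0.3609]
orientation: [-0.0, 3.141, 0.0]
contact_force: [1.3, -0.8, -0.2]
opening: 0.085
grip_force: 0.0
```

drive_tool(
  rows=[
    [[0, 0, 0], [-20, 40, 0], 1],
    [[0, 0, 0], [-25, 68, 0], 1],
    [[0, 0, 0], [-25, 68, 0], 1],
    [[0, 0, 0], [-25, 68, 0], 1],
  ],
)

```text
time: 3.15
position: [0.5687, 0.1677, 0.3604]
orientation: [0.002, -3.141, 0.001]
contact_force: [-0.0, 0.0, 0.3]
opening: 0.0857
grip_force: 0.0
```

Run:
```python
from h import *
plan((0.57,0.17,0.36))
c=r.camera("wrist");save(c,"w1");W=world(c);np.savez("w1.npz",**c)
for l in NAMES[:9]:
    for d in r.pinpoint("wrist",l)[:2]:
        u,v=np.round(d["pixel"]).astype(int);print(l,round(d["p"],2),u,v,np.round(W[min(max(v,0),399),min(max(u,0),639)],3))
```

```text
t 3.15 pos [0.5687 0.1677 0.3604] turn [-0.04 -0.05  0.06] shift [-1.3  2.3  0.4] F [-0.   0.   0.3] op 0.0857 g 0.0
cap_small 0.85 418 192 [0.604 0.282 0.095]
cap_medium 0.64 413 187 [0.597 0.275 0.095]
cap_large 0.58 408 184 [0.594 0.27  0.092]
cap_large 0.31 258 128 [0.53  0.082 0.052]
pan_support 0.6 398 151 [ 0.566  0.275 -0.   ]
burner_small 0.92 259 129 [0.531 0.084 0.054]
burner_medium 0.6 257 233 [0.673 0.074 0.054]
burner_large 0.91 262 181 [0.599 0.084 0.054]
table_hob 0.76 262 178 [0.596 0.084 0.052]
mug 0.64 118 22 [ 0.389 -0.112  0.008]
```

View pics/w1.png

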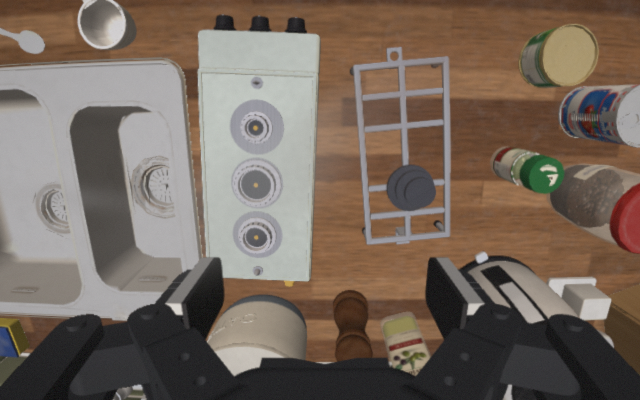

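Run:
```python
from h import *
c=dict(np.load("w1.npz"));W=world(c)
u=np.arange(640)[None]*np.ones((400,1));v=np.arange(400)[:,None]*np.ones((1,640))
z=W[...,2]
hob=(u>195)&(u<320)&(v>70)&(v<285)
pl=hob&(z>.04)&(z<.05);print("plate z",np.nanmedian(z[pl]))
(cx,cy),(w,h),a=cv2.minAreaRect(W[pl][:,:2].astype(np.float32));print("plate rect",cx,cy,w,h,a)
m=(hob&(z>.0565)&(z<.08)).astype(np.uint8)
n,lab,st,ce=cv2.connectedComponentsWithStats(m)
for i in range(1,n):
    if st[i,4]<6: continue
    p=W[lab==i];(x,y),rad=cv2.minEnclosingCircle(p[:,:2].astype(np.float32));print("hob blob",st[i],round(x,4),round(y,4),"d",round(2000*rad,1),"z",np.round(np.median(p[:,2]),4),p[:,2].max())
g=(u>345)&(u<455)&(v>40)&(v<250)
print(np.histogram(z[g],bins=np.arange(-.005,.105,.005)))
for lo,hi in[(.09,.1),(.074,.087),(.058,.071)]:
    p=W[g&(z>lo)&(z<hi)][:,:2].astype(np.float32);(x,y),rad=cv2.minEnclosingCircle(p);print("cap",lo,len(p),round(x,4),round(y,4),2000*rad, np.median(z[g&(z>lo)&(z<hi)]))
p=W[g&(z>.043)&(z<.054)][:,:2].astype(np.float32);print("grid",cv2.minAreaRect(p),np.median(z[g&(z>.043)&(z<.054)]))
b=c["pixels"][60:290,190:460,::-1];cv2.imwrite("pics/w1c.png",cv2.resize(b,None,fx=2.6,fy=2.6,interpolation=2))
```

```text
plate z 0.044940021805413524
plate rect 0.6029672026634216 0.07575340569019318 0.15551893413066864 0.2937816381454468 87.49189758300781
hob blob [254  81   4   3   7] 0.4741 0.0824 d 4.2 z 0.0581 0.06036208364122361
hob blob [241 115  27  27 300] 0.5296 0.0783 d 34.8 z 0.0624 0.06548004505975989
hob blob [234 165  42  40 472] 0.6037 0.0751 d 54.9 z 0.0621 0.06494729776257722
hob blob [239 223  33  31 362] 0.6778 0.0717 d 45.0 z 0.0621 0.06474679785779476
hob blob [255 273   3   3   9] 0.7346 0.0695 d 4.7 z 0.0583 0.06053629309564495
(array([9201, 5434,  226,   28,   31,   28,   19,   18,   11,  302, 4390,
       1203,   39,  393,  105,   35,  357,   94,   31,  561,  174]), array([-0.005,  0.   ,  0.005,  0.01 ,  0.015,  0.02 ,  0.025,  0.03 ,
        0.035,  0.04 ,  0.045,  0.05 ,  0.055,  0.06 ,  0.065,  0.07 ,
        0.075,  0.08 ,  0.085,  0.09 ,  0.095,  0.1  ]))
cap 0.09 735 0.6044 0.2852 38.85040059685707 0.09435752139257944
cap 0.074 465 0.6043 0.2819 50.70028826594353 0.07922163918555059
cap 0.058 528 0.6059 0.2805 62.674619257450104 0.06418732919584096
grid ((0.5661982297897339, 0.27453017234802246), (0.24241697788238525, 0.1202799379825592), 5.841954231262207) 0.04916729767112213
```

View pics/w1c.png

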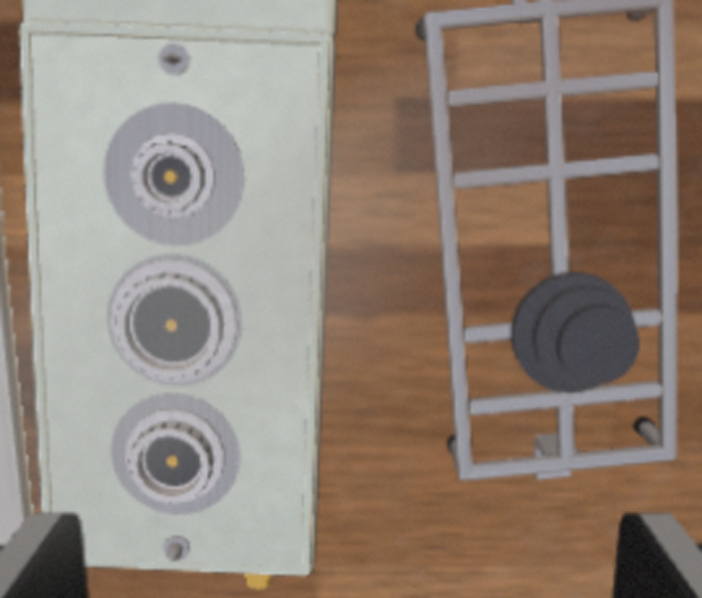

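Run:
```python
from h import *
plan((0.6044,0.2852,0.14),-0.0454)
```

```text
t 3.65 pos [0.5688 0.1669 0.3611] turn [0.01 0.02 2.57] shift [-35.4 118.3 221.1] F [ 0.9 -0.6 -0.1] op 0.0853 g 0.0
```

drive_tool(
  rows=[
    [[0, 0, 2.6], [-15, 40, 20], 0.1],
    [[0, 0, 2.6], [-25, 80, 50], 0.1],
    [[0, 0, 2.6], [-35.5, 118.5, 80], 0.1],
    [[0, 0, 2.6], [-35.5, 118.5, 125], 0.1],
    [[0, 0, 2.6], [-35.5, 118.5, 170], 0.1],
    [[0, 0, 2.6], [-35.5, 118.5, 205], 0.1],
    [[0, 0, 2.6], [-35.5, 118.5, 221], 0.1],
    [[0, 0, 2.6], [-35.5, 118.5, 221], 0.1],
  ],
  squeeze=40,
)

```text
time: 4.45
position: [0.6028, 0.2847, 0.1362]
orientation: [-0.072, -3.135, 0.007]
contact_force: [-0.3, 0.1, 0.0]
opening: 0.047
grip_force: 0.0
```

Run:
```python
from h import *
plan((0.6044,0.2852,0.085),-0.0454)
c=r.camera("wrist");save(c,"w2");W=world(c);np.savez("w2.npz",**c)
s=r.observe();T=Ro.from_rotvec(s["orientation"]).inv().apply((W-s["position"]).reshape(-1,3)).reshape(W.shape)
np.save("T2.npy",T)
# finger points: by tool frame
m=(abs(T[...,0])<.02)&(abs(T[...,1])>.015)&(abs(T[...,1])<.07)&(T[...,2]<.005)&(T[...,2]>-.08)
for sg in(-1,1):
    q=T[m&(np.sign(T[...,1])==sg)];print(sg,len(q),np.round(q.min(0),4),np.round(q.max(0),4),np.round(np.percentile(q[:,2],[90,97,99.5]),4))
z=W[...,2];xy=np.hypot(W[...,0]-.605,W[...,1]-.283)<.04
for lo,hi in[(.09,.1),(.074,.087),(.058,.071)]:
    k=xy&(z>lo)&(z<hi)
    p=W[k][:,:2].astype(np.float32);(x,y),rad=cv2.minEnclosingCircle(p);print("cap",lo,len(p),round(x,4),round(y,4),2000*rad, np.median(z[k]))
```

```text
t 4.45 pos [0.6028 0.2847 0.1362] turn [-0.25 -0.33 -0.02] shift [-1.9  0.8 51.1] F [-0.3  0.1  0. ] op 0.047 g 0.0
-1 15570 [-0.0121 -0.0645 -0.08  ] [ 0.0187 -0.015   0.0006] [-0.0303 -0.013  -0.0041]
1 15507 [-0.0124  0.015  -0.08  ] [0.0192 0.063  0.0012] [-0.0305 -0.013  -0.0039]
cap 0.09 3295 0.6049 0.2856 38.91061618924141 0.0944742580192275
cap 0.074 1696 0.6046 0.2825 50.56143179535866 0.07932317301081407
cap 0.058 1627 0.6062 0.2802 62.456611543893814 0.06422289562381904
```

View pics/w2.png

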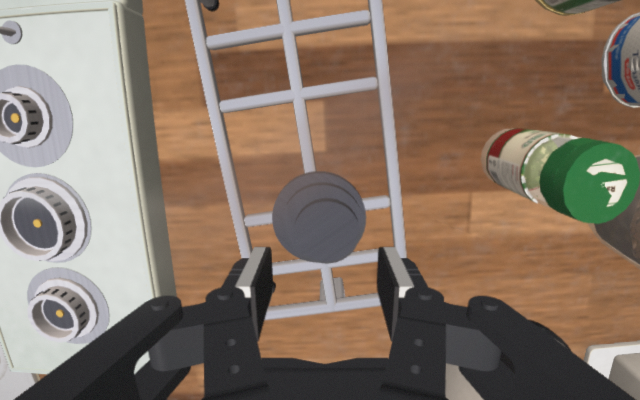

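drive_tool(
  rows=[
    [[0, 0, 0], [0, 0, 0], 0.1],
    [[0, 0, 0], [0, 0, 0], 0.1],
  ],
)

```text
time: 4.7
position: [0.6053, 0.2864, 0.142]
orientation: [0.071, 3.138, 0.003]
contact_force: [0.3, 0.8, 1.2]
opening: 0.047
grip_force: 0.0
```

Run:
```python
from h import *
plan((0.6047,0.2854,0.0805),-0.0454)
```

```text
t 4.7 pos [0.6053 0.2864 0.142 ] turn [0.13 0.17 0.  ] shift [ 0.8 -1.2 61.5] F [0.3 0.8 1.2] op 0.047 g 0.0
```

drive_tool(
  rows=[
    [[0, 0, 0], [0.5, -0.8, 30], 0.1],
    [[0, 0, 0], [0.5, -0.8, 50], 0.1],
    [[0, 0, 0], [0.5, -0.8, 60], 0.1],
    [[0, 0, 0], [0.5, -0.8, 60], 0.1],
    [[0, 0, 0], [0.5, -0.8, 60], 0.1],
    [[0, 0, 0], [0.5, -0.8, 60], 0.1],
  ],
)

```text
time: 5.3
position: [0.6048, 0.2857, 0.0816]
orientation: [0.071, 3.138, 0.003]
contact_force: [0.6, 0.5, 0.3]
opening: 0.0469
grip_force: 0.0
```

Run:
```python
from h import *
plan((0.6047,0.2854,0.0805),-0.0454)
```

```text
t 5.3 pos [0.6048 0.2857 0.0816] turn [0.1  0.15 0.02] shift [ 0.1 -0.3  1.1] F [0.6 0.5 0.3] op 0.0469 g 0.0
```

drive_tool(
  rows=[
    [[0, 0, 0], [0, 0, 0.5], -0.3],
    [[0, 0, 0], [0, 0, 0.5], -0.4],
    [[0, 0, 0], [0, 0, 0.5], -0.4],
    [[0, 0, 0], [0, 0, 0.5], -0.4],
    [[0, 0, 0], [0, 0, 0.5], -0.4],
    [[0, 0, 0], [0, 0, -10], -0.4],
    [[0, 0, 0], [0, 0, -30], -0.4],
    [[0, 0, 0], [0, 0, -60], -0.4],
  ],
  squeeze=40,
)

```text
time: 6.1
position: [0.6025, 0.2843, 0.1385]
orientation: [-0.072, -3.136, 0.004]
contact_force: [0.2, -0.2, -0.1]
opening: 0.0359
grip_force: 40.0
```

```bash
cat >> h.py <<'E'
def held(zmin=.09,rad=.045):
    """blobs hanging near the tool: disc points in tool frame"""
    c=r.camera("wrist");W=world(c);s=r.observe()
    T=Ro.from_rotvec(s["orientation"]).inv().apply((W-s["position"]).reshape(-1,3)).reshape(W.shape)
    px=c["pixels"].astype(int);return c,W,T
E
python3 - <<'E'
from h import *
plan((0.5296,0.0783,0.14),-0.0454)
c,W,T=held();save(c,"w3")
k=(abs(T[...,1])<.018)&(T[...,0]<.03)&(T[...,0]>-.04)&(T[...,2]<.006)&(T[...,2]>-.03)
p=T[k];print(len(p),np.round(np.percentile(p,[1,50,99],axis=0),4))
E
```

```text
t 6.1 pos [0.6025 0.2843 0.1385] turn [-0.16 -0.25 -0.03] shift [  63.4 -209.1   -0.6] F [ 0.2 -0.2 -0.1] op 0.0359 g 40.0
6844 [[-0.0139 -0.0175 -0.0296]
 [ 0.0061  0.0003 -0.0055]
 [ 0.0221  0.0174  0.0023]]
```

View pics/w3.png

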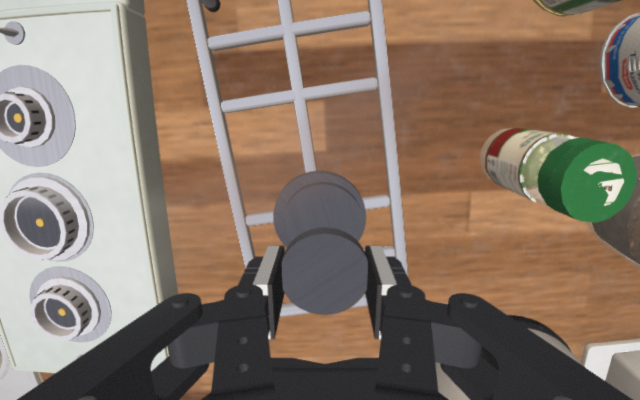

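```bash
cat >> h.py <<'E'
def disc(D,name=None):
    c,W,T=held()
    if name: save(c,name)
    k=(abs(T[...,1])<D/2-.003)&(abs(T[...,0])<D*.6)&(T[...,2]<-.006)&(T[...,2]>-.030)
    lab=cv2.connectedComponents(k.astype(np.uint8))[1];i=np.bincount(lab[k]).argmax();p=T[k&(lab==i)]
    z0=np.median(p[:,2]);p=p[abs(p[:,2]-z0)<.004]
    A=np.c_[p[:,:2],np.ones(len(p))];q=np.linalg.lstsq(A,p[:,2],rcond=None)[0]
    res=np.std(p[:,2]-A@q)
    print("disc n",len(p),"tilt deg",np.round(np.degrees(q[:2]),2),"top z",round(q[2],4),"res",round(res,5),"x range",np.round(np.percentile(p[:,0],[.3,99.7]),4),"y",np.round(np.percentile(p[:,1],[.3,99.7]),4))
E
python3 - <<'E'
from h import *
disc(.038)
plan((0.5296,0.0783,0.14),-0.0454)
E
```

```text
disc n 5555 tilt deg [0.96 0.56] top z -0.0143 res 0.00079 x range [-0.0185  0.0189] y [-0.0159  0.0158]
t 6.2 pos [0.6063 0.2864 0.1451] turn [0.28 0.45 0.05] shift [  67.3 -211.3    3.5] F [ 0.7  0.4 -0.1] op 0.0357 g 40.0
```

drive_tool(
  rows=[
    [[0, 0, 0], [10, -35, 0], -0.4],
    [[0, 0, 0], [25, -80, 0], -0.4],
    [[0, 0, 0], [40, -125, 0], -0.4],
    [[0, 0, 0], [52, -165, 0], -0.4],
    [[0, 0, 0], [60, -195, 10], -0.4],
    [[0, 0, 0], [65.5, -210, 30], -0.4],
    [[0, 0, 0], [65.5, -210, 45], -0.4],
    [[0, 0, 0], [65.5, -210, 55], -0.4],
  ],
)

```text
time: 7.0
position: [0.5279, 0.0774, 0.0837]
orientation: [-0.073, -3.139, 0.001]
contact_force: [0.7, -0.8, -0.2]
opening: 0.0356
grip_force: 40.1
```

drive_tool(
  rows=[
    [[0, 0, 0], [0, 0, 0], -0.4],
    [[0, 0, 0], [0, 0, 0], -0.4],
    [[0, 0, 0], [0, 0, 0], -0.4],
  ],
)

```text
time: 7.3
position: [0.5296, 0.0789, 0.0855]
orientation: [0.07, 3.139, 0.001]
contact_force: [-0.2, -0.7, -1.1]
opening: 0.0355
grip_force: 40.1
```

Run:
```python
from h import *
disc(.038)
plan((0.5296,0.0783,0.0577),-0.0454)
c,W,T=held();save(c,"w4")
z=W[...,2];k=(abs(z-.0627)<.004)&(np.hypot(W[...,0]-.53,W[...,1]-.078)<.03);
print(k.sum());k=(abs(z-.0627)<.004)&(np.hypot(W[...,0]-.604,W[...,1]-.075)<.03)
print(k.sum(),cv2.minEnclosingCircle(W[k][:,:2].astype(np.float32)))
```

```text
disc n 5563 tilt deg [0.96 0.42] top z -0.0131 res 0.00079 x range [-0.0187  0.0187] y [-0.0159  0.0158]
t 7.35 pos [0.5295 0.0789 0.0855] turn [0.04 0.08 0.04] shift [-0.1 -0.6 27.8] F [ 0.3  0.1 -0.3] op 0.0358 g 40.1
722
1145 ((0.6017264127731323, 0.0749136358499527), 0.026938335970044136)
```

View pics/w4.png

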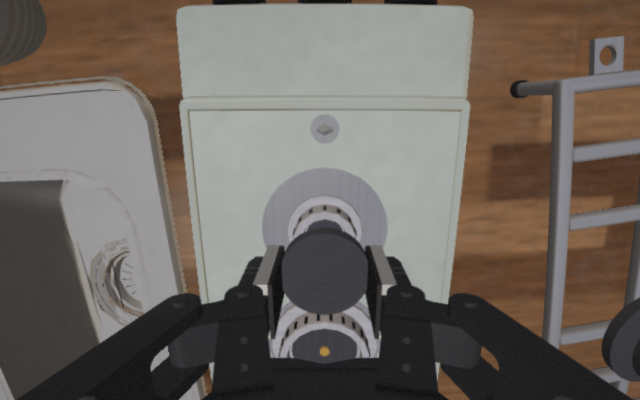

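drive_tool(
  rows=[
    [[0, 0, 0], [0, -0.6, 12], -0.4],
    [[0, 0, 0], [0, -0.6, 19], -0.4],
    [[0, 0, 0], [0, -0.6, 23], -0.4],
    [[0, 0, 0], [0, -0.6, 25], -0.4],
    [[0, 0, 0], [0, -0.6, 26.5], -0.4],
    [[0, 0, 0], [0, -0.6, 27.5], -0.4],
    [[0, 0, 0], [0, -0.6, 27.5], -0.4],
  ],
)

```text
time: 8.1
position: [0.5288, 0.0776, 0.0584]
orientation: [0.071, 3.141, -0.0]
contact_force: [-3.7, -1.1, 5.7]
opening: 0.0355
grip_force: 40.6
```

drive_tool(
  rows=[
    [[0, 0, 0], [0, 0, 0], -0.1],
    [[0, 0, 0], [0, 0, 0], 0.0],
    [[0, 0, 0], [0, 0, 0], 0.1],
    [[0, 0, 0], [0, 0, -5], 0.2],
    [[0, 0, 0], [0, 0, -25], 0.3],
    [[0, 0, 0], [0, 0, -60], 0.3],
    [[0, 0, 0], [0, 0, -85], 0.3],
    [[0, 0, 0], [0, 0, -85], 0.3],
  ],
)

```text
time: 8.9
position: [0.5315, 0.0786, 0.1467]
orientation: [0.07, 3.132, 0.005]
contact_force: [-0.1, 0.6, -0.4]
opening: 0.0554
grip_force: 0.0
```

Run:
```python
from h import *
plan((0.6046,0.2825,0.125),-0.0454)
c,W,T=held();save(c,"w5")
def fit(x0,y0,lo,hi,R):
    z=W[...,2];k=(z>lo)&(z<hi)&(np.hypot(W[...,0]-x0,W[...,1]-y0)<R);p=W[k]
    if len(p)<20: print("few");return
    (x,y),rad=cv2.minEnclosingCircle(p[:,:2].astype(np.float32));A=np.c_[p[:,:2]-[x,y],np.ones(len(p))];q=np.linalg.lstsq(A,p[:,2],rcond=None)[0]
    print(len(p),round(x,4),round(y,4),"d",round(rad*2000,1),"z",round(q[2],4),"tilt",np.round(np.degrees(q[:2]),2))
fit(.5296,.0783,.066,.08,.03)
```

```text
t 8.9 pos [0.5315 0.0786 0.1467] turn [0.19 0.48 0.05] shift [-63.8 206.9  22.9] F [-0.1  0.6 -0.4] op 0.0554 g 0.0
2527 0.529 0.0777 d 38.4 z 0.0714 tilt [ 0.96 -0.13]
```

drive_tool(
  rows=[
    [[0, 0, 0], [-10, 35, 0], 0.46],
    [[0, 0, 0], [-25, 80, 0], 0.46],
    [[0, 0, 0], [-40, 125, 0], 0.46],
    [[0, 0, 0], [-52, 165, 0], 0.46],
    [[0, 0, 0], [-62, 195, 0], 0.46],
    [[0, 0, 0], [-66, 206, 15], 0.46],
    [[0, 0, 0], [-66, 206, 30], 0.46],
    [[0, 0, 0], [-66, 206, 40], 0.46],
  ],
)

```text
time: 9.75
position: [0.6025, 0.2795, 0.0989]
orientation: [-0.072, -3.136, 0.004]
contact_force: [-0.2, -0.7, -0.2]
opening: 0.0624
grip_force: 0.0
```

drive_tool(
  rows=[
    [[0, 0, 0], [0, 0, 0], 0.46],
    [[0, 0, 0], [0, 0, 0], 0.46],
    [[0, 0, 0], [0, 0, 0], 0.46],
  ],
)

```text
time: 10.05
position: [0.6046, 0.2801, 0.1032]
orientation: [0.072, 3.14, 0.001]
contact_force: [-0.6, 0.1, 0.0]
opening: 0.0624
grip_force: 0.0
```

```bash
sed -i 's/^def disc/def fit(W,x0,y0,lo,hi,R):\n    z=W[...,2];k=(z>lo)\&(z<hi)\&(np.hypot(W[...,0]-x0,W[...,1]-y0)<R);p=W[k]\n    if len(p)<20: print("few");return\n    (x,y),rad=cv2.minEnclosingCircle(p[:,:2].astype(np.float32));A=np.c_[p[:,:2]-[x,y],np.ones(len(p))];q=np.linalg.lstsq(A,p[:,2],rcond=None)[0]\n    print(len(p),round(x,4),round(y,4),"d",round(rad*2000,1),"z",round(q[2],4),"tilt",np.round(np.degrees(q[:2]),2))\ndef disc/' h.py
python3 - <<'E'
from h import *
c,W,T=held();fit(W,.6046,.2825,.074,.087,.04);fit(W,.606,.28,.06,.07,.04)
plan((0.6046,0.2825,0.0645),-0.0454)
E
```

```text
6844 0.6047 0.2829 d 51.2 z 0.0795 tilt [ 0.8  -0.34]
2075 0.6066 0.2802 d 63.0 z 0.0641 tilt [ 0.18 -0.72]
t 10.1 pos [0.6046 0.2803 0.1034] turn [ 0.06  0.08 -0.03] shift [ 0.1  2.2 38.9] F [-0.2 -0.3 -0.2] op 0.0623 g 0.0
```

drive_tool(
  rows=[
    [[0, 0, 0], [0, 2.4, 15], 0.46],
    [[0, 0, 0], [0, 2.4, 28], 0.46],
    [[0, 0, 0], [0, 2.4, 35], 0.46],
    [[0, 0, 0], [0, 2.4, 38.5], 0.46],
    [[0, 0, 0], [0, 2.4, 38.5], 0.46],
    [[0, 0, 0], [0, 2.4, 38.5], 0.2],
    [[0, 0, 0], [0, 2.4, 38.5], 0.0],
    [[0, 0, 0], [0, 2.4, 38.5], -0.1],
  ],
  squeeze=40,
)

```text
time: 10.9
position: [0.6047, 0.2832, 0.0646]
orientation: [0.071, 3.14, 0.001]
contact_force: [-0.2, 0.6, 1.1]
opening: 0.0475
grip_force: 41.4
```

drive_tool(
  rows=[
    [[0, 0, 0], [0, 0, 0], -0.1],
    [[0, 0, 0], [0, 0, 0], -0.1],
    [[0, 0, 0], [0, 0, -8], -0.1],
    [[0, 0, 0], [0, 0, -25], -0.1],
    [[0, 0, 0], [0, 0, -50], -0.1],
    [[0, 0, 0], [0, 0, -70], -0.1],
    [[0, 0, 0], [0, 0, -70], -0.1],
    [[0, 0, 0], [0, 0, -70], -0.1],
  ],
)

```text
time: 11.7
position: [0.6038, 0.2828, 0.1337]
orientation: [-0.072, -3.14, -0.001]
contact_force: [-0.7, 0.1, -1.7]
opening: 0.0481
grip_force: 41.4
```

Run:
```python
from h import *
disc(.050);plan((0.6778,0.0717,0.09),-0.0454)
c,W,T=held();fit(W,.606,.28,.06,.07,.04)
```

```text
disc n 9884 tilt deg [0.68 0.14] top z -0.0159 res 0.00072 x range [-0.0244  0.0243] y [-0.0217  0.0217]
t 11.75 pos [0.6034 0.2825 0.1327] turn [-0.05 -0.12 -0.03] shift [ -84.1 -207.1   42.7] F [ 0.9  0.1 -1.9] op 0.0481 g 41.4
3797 0.6061 0.2803 d 62.3 z 0.0647 tilt [ 0.85 -0.06]
```

drive_tool(
  rows=[
    [[0, 0, 0], [-14, -35, 0], -0.1],
    [[0, 0, 0], [-32, -80, 0], -0.1],
    [[0, 0, 0], [-51, -125, 0], -0.1],
    [[0, 0, 0], [-67, -165, 0], -0.1],
    [[0, 0, 0], [-79, -195, 10], -0.1],
    [[0, 0, 0], [-84, -207, 25], -0.1],
    [[0, 0, 0], [-84, -207, 40], -0.1],
    [[0, 0, 0], [-84, -207, 50], -0.1],
  ],
)

```text
time: 12.6
position: [0.6772, 0.0725, 0.0808]
orientation: [-0.072, -3.137, 0.001]
contact_force: [-0.3, 0.4, -1.3]
opening: 0.0478
grip_force: 41.4
```

drive_tool(
  rows=[
    [[0, 0, 0], [0, 0, 0], -0.1],
    [[0, 0, 0], [0, 0, 0], -0.1],
    [[0, 0, 0], [0, 0, 0], -0.1],
  ],
)

```text
time: 12.9
position: [0.6792, 0.0736, 0.0847]
orientation: [0.068, 3.139, 0.001]
contact_force: [-0.0, -0.1, -0.5]
opening: 0.0476
grip_force: 41.4
```

Run:
```python
from h import *
disc(.050);plan((0.6778,0.0717,0.0566),-0.0454)
c,W,T=held();fit(W,.6037,.0751,.058,.067,.035)
```

```text
disc n 9895 tilt deg [0.6  0.31] top z -0.0148 res 0.00073 x range [-0.0241  0.0247] y [-0.0217  0.0217]
t 12.95 pos [0.6792 0.0734 0.0849] turn [0.03 0.1  0.08] shift [ 1.4 -1.8 28.2] F [ 0.   0.5 -1.4] op 0.0477 g 41.4
3647 0.6039 0.0752 d 54.7 z 0.0622 tilt [0.06 0.03]
```

drive_tool(
  rows=[
    [[0, 0, 0], [1.4, -1.8, 10], -0.1],
    [[0, 0, 0], [1.4, -1.8, 18], -0.1],
    [[0, 0, 0], [1.4, -1.8, 22], -0.1],
    [[0, 0, 0], [1.4, -1.8, 25], -0.1],
    [[0, 0, 0], [1.4, -1.8, 26.5], -0.1],
    [[0, 0, 0], [1.4, -1.8, 27.5], -0.1],
    [[0, 0, 0], [1.4, -1.8, 27.5], -0.1],
  ],
)

```text
time: 13.7
position: [0.6775, 0.0705, 0.0567]
orientation: [0.071, 3.14, 0.0]
contact_force: [0.1, 0.2, 0.4]
opening: 0.0476
grip_force: 41.5
```

drive_tool(
  rows=[
    [[0, 0, 0], [0, 0, 0.7], -0.1],
    [[0, 0, 0], [0, 0, 0.7], 0.2],
    [[0, 0, 0], [0, 0, 0.7], 0.35],
    [[0, 0, 0], [0, 0, 0], 0.45],
    [[0, 0, 0], [0, 0, -5], 0.5],
    [[0, 0, 0], [0, 0, -25], 0.6],
    [[0, 0, 0], [0, 0, -60], 0.7],
    [[0, 0, 0], [0, 0, -85], 0.7],
  ],
)

```text
time: 14.5
position: [0.678, 0.0706, 0.1437]
orientation: [0.071, 3.139, 0.0]
contact_force: [0.6, 0.5, 0.7]
opening: 0.0729
grip_force: 0.0
```

drive_tool(
  rows=[
    [[0, 0, 0], [0, 0, 0], 0.7],
    [[0, 0, 0], [0, 0, 0], 0.7],
  ],
)

```text
time: 14.7
position: [0.6774, 0.0707, 0.1423]
orientation: [0.072, 3.139, 0.002]
contact_force: [-0.9, -0.2, -0.1]
opening: 0.0726
grip_force: 0.0
```

Run:
```python
from h import *
plan((0.6063,0.2803,0.09),-0.0454)
c,W,T=held();fit(W,.6778,.0717,.066,.08,.035);fit(W,.6037,.0751,.058,.067,.035)
```

```text
t 14.7 pos [0.6774 0.0707 0.1423] turn [ 0.06  0.09 -0.01] shift [ 80.7 206.1  52.4] F [-0.9 -0.2 -0.1] op 0.0726 g 0.0
4443 0.6779 0.0704 d 50.6 z 0.0715 tilt [ 0.63 -0.16]
1918 0.6042 0.0752 d 54.5 z 0.0622 tilt [0.09 0.05]
```

drive_tool(
  rows=[
    [[0, 0, 0], [14, 35, 0], 0.7],
    [[0, 0, 0], [31, 80, 0], 0.7],
    [[0, 0, 0], [49, 125, 0], 0.7],
    [[0, 0, 0], [65, 165, 0], 0.7],
    [[0, 0, 0], [76, 195, 10], 0.7],
    [[0, 0, 0], [80.7, 206, 25], 0.7],
    [[0, 0, 0], [80.7, 206, 42], 0.7],
    [[0, 0, 0], [80.7, 206, 52], 0.7],
  ],
)

```text
time: 15.55
position: [0.6044, 0.2792, 0.0861]
orientation: [-0.071, -3.136, 0.005]
contact_force: [-0.8, -0.6, 0.0]
opening: 0.0726
grip_force: 0.0
```

drive_tool(
  rows=[
    [[0, 0, 0], [0, 0, 0], 0.7],
    [[0, 0, 0], [0, 0, 0], 0.7],
    [[0, 0, 0], [0, 0, 0], 0.7],
  ],
)

```text
time: 15.85
position: [0.6068, 0.2796, 0.0901]
orientation: [0.073, 3.14, 0.001]
contact_force: [0.1, 0.6, 0.1]
opening: 0.0731
grip_force: 0.0
```

Run:
```python
from h import *
c,W,T=held();fit(W,.606,.28,.06,.07,.04)
plan((0.6062,0.2803,0.048),-0.0454)
m=(abs(T[...,0])<.012)&(abs(T[...,1])>.034)&(abs(T[...,1])<.055)&(T[...,2]<.005)&(T[...,2]>-.06)
print(np.percentile(T[m][:,2],[90,97,99,99.8]))
```

```text
10233 0.6066 0.2804 d 63.2 z 0.0646 tilt [ 0.3  -0.09]
t 15.9 pos [0.6067 0.2797 0.0903] turn [ 0.06  0.08 -0.04] shift [ 0.6  0.5 42.3] F [0.5 0.8 0.4] op 0.0726 g 0.0
[-0.01793117 -0.01264432 -0.01003593 -0.00834569]
```

drive_tool(
  rows=[
    [[0, 0, 0], [0.4, 0.6, 15], 0.7],
    [[0, 0, 0], [0.4, 0.6, 28], 0.7],
    [[0, 0, 0], [0.4, 0.6, 37], 0.7],
    [[0, 0, 0], [0.4, 0.6, 42], 0.7],
    [[0, 0, 0], [0.4, 0.6, 42], 0.6],
    [[0, 0, 0], [0.4, 0.6, 42], 0.4],
    [[0, 0, 0], [0.4, 0.6, 42], 0.2],
    [[0, 0, 0], [0.4, 0.6, 42], 0.2],
  ],
  squeeze=40,
)

```text
time: 16.7
position: [0.6057, 0.2807, 0.0476]
orientation: [0.071, 3.14, 0.001]
contact_force: [0.2, 0.3, -0.9]
opening: 0.0597
grip_force: 43.3
```

drive_tool(
  rows=[
    [[0, 0, 0], [0, 0, 0], 0.2],
    [[0, 0, 0], [0, 0, 0], 0.2],
    [[0, 0, 0], [0, 0, -8], 0.2],
    [[0, 0, 0], [0, 0, -25], 0.2],
    [[0, 0, 0], [0, 0, -55], 0.2],
    [[0, 0, 0], [0, 0, -80], 0.2],
    [[0, 0, 0], [0, 0, -80], 0.2],
    [[0, 0, 0], [0, 0, -80], 0.2],
  ],
)

```text
time: 17.5
position: [0.6056, 0.2807, 0.1281]
orientation: [0.072, 3.14, 0.002]
contact_force: [-0.3, 0.2, -1.4]
opening: 0.0592
grip_force: 43.5
```

Run:
```python
from h import *
disc(.062);plan((0.6038,0.0752,0.085),-0.0454)
c,W,T=held();save(c,"w6")
```

```text
disc n 15706 tilt deg [ 0.56 -0.05] top z -0.0184 res 0.00069 x range [-0.031   0.0294] y [-0.0276  0.0276]
t 17.55 pos [0.605  0.2803 0.1268] turn [-0.01 -0.07 -0.02] shift [  -8.3 -205.    41.9] F [-0.4  0.5 -1.3] op 0.0595 g 43.5
```

drive_tool(
  rows=[
    [[0, 0, 0], [-2, -40, 0], 0.2],
    [[0, 0, 0], [-3, -85, 0], 0.2],
    [[0, 0, 0], [-5, -130, 0], 0.2],
    [[0, 0, 0], [-6, -170, 0], 0.2],
    [[0, 0, 0], [-7, -195, 10], 0.2],
    [[0, 0, 0], [-7, -205, 25], 0.2],
    [[0, 0, 0], [-7, -205, 38], 0.2],
    [[0, 0, 0], [-7, -205, 42], 0.2],
  ],
)

```text
time: 18.4
position: [0.6018, 0.0751, 0.0826]
orientation: [-0.072, -3.136, 0.002]
contact_force: [0.2, -0.6, -1.3]
opening: 0.0595
grip_force: 43.5
```

drive_tool(
  rows=[
    [[0, 0, 0], [0, 0, 0], 0.2],
    [[0, 0, 0], [0, 0, 0], 0.2],
    [[0, 0, 0], [0, 0, 0], 0.2],
  ],
)

```text
time: 18.7
position: [0.6038, 0.0764, 0.0859]
orientation: [0.069, 3.14, 0.001]
contact_force: [0.4, 0.2, -1.2]
opening: 0.0597
grip_force: 43.6
```

Run:
```python
from h import *
disc(.062);plan((0.6032,0.0752,0.0548),-0.0454)
```

```text
disc n 15743 tilt deg [0.47 0.06] top z -0.0171 res 0.0007 x range [-0.0304  0.0299] y [-0.0277  0.0277]
t 18.75 pos [0.6038 0.0763 0.086 ] turn [0.03 0.07 0.06] shift [ 0.6 -1.1 31.2] F [ 0.2  0.1 -1. ] op 0.0599 g 43.6
```

drive_tool(
  rows=[
    [[0, 0, 0], [0.5, -1.1, 12], 0.2],
    [[0, 0, 0], [0.5, -1.1, 20], 0.2],
    [[0, 0, 0], [0.5, -1.1, 25], 0.2],
    [[0, 0, 0], [0.5, -1.1, 28], 0.2],
    [[0, 0, 0], [0.5, -1.1, 30], 0.2],
    [[0, 0, 0], [0.5, -1.1, 31], 0.2],
    [[0, 0, 0], [0.5, -1.1, 31], 0.2],
  ],
)

```text
time: 19.45
position: [0.603, 0.0745, 0.0546]
orientation: [0.071, 3.14, 0.0]
contact_force: [-0.3, 0.1, -0.9]
opening: 0.0597
grip_force: 43.6
```

drive_tool(
  rows=[
    [[0, 0, 0], [0, 0, 0.7], 0.2],
    [[0, 0, 0], [0, 0, 0.7], 0.5],
    [[0, 0, 0], [0, 0, 0.7], 0.65],
    [[0, 0, 0], [0, 0, 0], 0.7],
    [[0, 0, 0], [0, 0, -5], 0.75],
    [[0, 0, 0], [0, 0, -25], 0.8],
    [[0, 0, 0], [0, 0, -70], 0.8],
    [[0, 0, 0], [0, 0, -110], 0.8],
  ],
)

```text
time: 20.25
position: [0.6027, 0.0743, 0.1659]
orientation: [-0.071, -3.14, 0.001]
contact_force: [2.0, -0.2, 1.3]
opening: 0.0771
grip_force: 0.0
```

drive_tool(
  rows=[
    [[0, 0, 0], [5, 0, -150], 0.8],
    [[0, 0, 0], [25, 40, -190], 0.8],
    [[0, 0, 0], [40, 75, -200], 0.8],
    [[0, 0, 0], [50, 90, -210], 0.8],
    [[0, 0, 0], [50, 90, -210], 0.8],
    [[0, 0, 0], [50, 90, -210], 0.8],
    [[0, 0, 0], [50, 90, -210], 0.8],
  ],
)

```text
time: 20.95
position: [0.5565, 0.1672, 0.3754]
orientation: [0.069, 3.139, 0.002]
contact_force: [-1.1, -0.6, -0.4]
opening: 0.0766
grip_force: 0.0
```

Run:
```python
from h import *
c,W,T=held();save(c,"w7");np.savez("w7.npz",**c)
fit(W,.5296,.078,.066,.08,.03);fit(W,.604,.075,.066,.08,.035);fit(W,.678,.071,.066,.08,.035)
z=W[...,2];u=np.arange(640)[None]*np.ones((400,1))
k=(abs(z-.0492)<.004)&(W[...,1]>.19)&(W[...,1]<.36)&(W[...,0]>.42)&(W[...,0]<.72)
p=W[k][:,:2].astype(np.float32);print(len(p),cv2.minAreaRect(p))
plan((.566,.2745,.12),.102)
# pins
k=(z>.0535)&(z<.07)&(abs(W[...,1]-.076)<.03)
for x0 in(.474,.7346):
    q=W[k&(abs(W[...,0]-x0)<.012)];print(len(q),q.mean(0) if len(q) else 0)
```

```text
693 0.53 0.077 d 39.1 z 0.0716 tilt [ 0.4 -0.8]
1642 0.6035 0.0742 d 63.0 z 0.0715 tilt [ 0.41 -0.43]
962 0.6777 0.0704 d 52.1 z 0.0715 tilt [ 0.93 -0.62]
5595 ((0.5661023259162903, 0.27449721097946167), (0.2417573779821396, 0.12011571228504181), 5.792106628417969)
t 21.0 pos [0.5564 0.1666 0.3739] turn [ 0.01 -0.05 -8.43] shift [ -4.9 108.2 254. ] F [ 0.4 -0.2 -0.2] op 0.0771 g 0.0
15 [0.47293854 0.08121102 0.05662186]
18 [0.73373877 0.06992341 0.05673061]
```

View pics/w7.png

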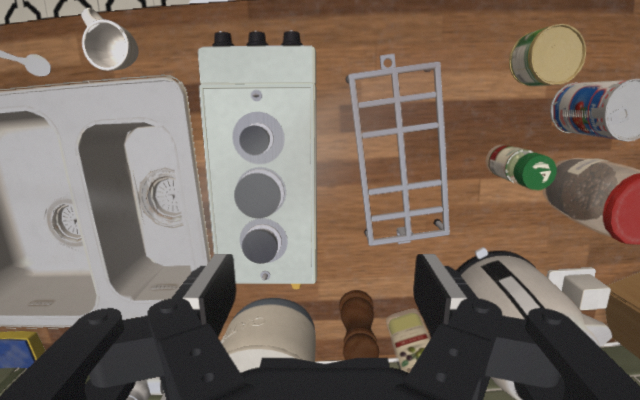

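drive_tool(
  rows=[
    [[0, 0, -4], [-2, 40, 30], -0.18],
    [[0, 0, -8.4], [-4, 80, 70], -0.18],
    [[0, 0, -8.4], [-4.5, 108, 115], -0.18],
    [[0, 0, -8.4], [-4.5, 108, 160], -0.18],
    [[0, 0, -8.4], [-4.5, 108, 205], -0.18],
    [[0, 0, -8.4], [-4.5, 108, 245], -0.18],
    [[0, 0, -8.4], [-4.5, 108, 265], -0.18],
    [[0, 0, -8.4], [-4.5, 108, 275], -0.18],
  ],
)

```text
time: 21.8
position: [0.5646, 0.2718, 0.0948]
orientation: [0.156, -3.131, 0.007]
contact_force: [1.0, 0.3, 0.5]
opening: 0.0349
grip_force: 0.0
```

drive_tool(
  rows=[
    [[0, 0, 0], [0, 0, 0], -0.18],
    [[0, 0, 0], [0, 0, 0], -0.18],
    [[0, 0, 0], [0, 0, 0], -0.18],
  ],
)

```text
time: 22.1
position: [0.5673, 0.2747, 0.1011]
orientation: [-0.159, 3.135, 0.003]
contact_force: [0.2, -0.1, -0.5]
opening: 0.0348
grip_force: 0.0
```

Run:
```python
from h import *
plan((.566,.2745,.033),.1013)
```

```text
t 22.1 pos [0.5673 0.2747 0.1011] turn [ 0.09  0.16 -0.01] shift [ 1.5 -0.2 68. ] F [ 0.2 -0.1 -0.5] op 0.0348 g 0.0
```

drive_tool(
  rows=[
    [[0, 0, 0], [1.2, 0, 25], -0.18],
    [[0, 0, 0], [1.2, 0, 45], -0.18],
    [[0, 0, 0], [1.2, 0, 60], -0.18],
    [[0, 0, 0], [1.2, 0, 67], -0.18],
    [[0, 0, 0], [1.2, 0, 67], -0.18],
    [[0, 0, 0], [1.2, 0, 67], -0.18],
  ],
)

```text
time: 22.7
position: [0.5659, 0.2746, 0.0336]
orientation: [-0.159, 3.136, 0.002]
contact_force: [0.0, 0.8, -0.3]
opening: 0.0352
grip_force: 0.0
```

drive_tool(
  rows=[
    [[0, 0, 0], [0, 0, 0], -0.5],
    [[0, 0, 0], [0, 0, 0], -0.7],
    [[0, 0, 0], [0, 0, 0], -0.85],
    [[0, 0, 0], [0, 0, 0], -1],
    [[0, 0, 0], [0, 0, 0], -1],
    [[0, 0, 0], [0, 0, 0], -1],
    [[0, 0, 0], [0, 0, 0], -1],
  ],
  squeeze=80,
)

```text
time: 23.4
position: [0.5655, 0.2745, 0.0334]
orientation: [-0.159, 3.136, 0.001]
contact_force: [-1.6, 0.4, 5.7]
opening: 0.0062
grip_force: 79.2
```

drive_tool(
  rows=[
    [[0, 0, 0], [0, 0, -8], -1],
    [[0, 0, 0], [0, 0, -25], -1],
    [[0, 0, 0], [0, 0, -50], -1],
    [[0, 0, 0], [0, 0, -80], -1],
    [[0, 0, 0], [0, 0, -105], -1],
    [[0, 0, 0], [0, 0, -120], -1],
    [[0, 0, 0], [0, 0, -120], -1],
    [[0, 0, 0], [0, 0, -120], -1],
  ],
)

```text
time: 24.2
position: [0.564, 0.2736, 0.1508]
orientation: [0.158, -3.135, 0.001]
contact_force: [0.0, -0.2, -5.3]
opening: 0.0058
grip_force: 78.4
```

Run:
```python
from h import *
plan((.6038,.0754,.135),-.0445)
c,W,T=held();save(c,"w8");np.savez("w8.npz",**c)
k=(abs(T[...,1])<.07)&(T[...,0]<.15)&(T[...,0]>-.15)&(abs(T[...,2]+.017)<.010)
k&=~((abs(T[...,1])<.05)&(abs(T[...,0])<.03))
p=T[k];print(len(p),cv2.minAreaRect(p[:,:2].astype(np.float32)))
A=np.c_[p[:,:2],np.ones(len(p))];q=np.linalg.lstsq(A,p[:,2],rcond=None)[0];print(np.degrees(q[:2]),q[2])
```

```text
t 24.2 pos [0.564  0.2736 0.1508] turn [-0.05 -0.17  8.31] shift [ -19.8 -201.2   15.8] F [ 0.  -0.2 -5.3] op 0.0058 g 78.4
33035 ((0.03047594428062439, 0.00015604868531227112), (0.12043551355600357, 0.1498754769563675), 89.88499450683594)
[-0.19045897 -0.0186368 ] -0.015744644032133926
```

View pics/w8.png

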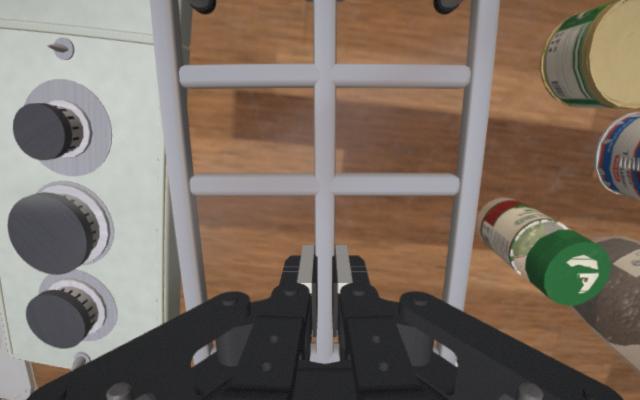

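Run:
```python
from h import *
c,W,T=held()
k=(abs(abs(T[...,1])-.033)<.015)&(abs(T[...,2]+.0155)<.008)&(T[...,0]>.025)&(T[...,0]<.11)
x=T[k][:,0];
for lo,hi in((.025,.058),(.058,.11)):
    q=x[(x>lo)&(x<hi)]; print(len(q),np.percentile(q,[1,50,99]))
k=(abs(T[...,0]-.06)<.025)&(abs(abs(T[...,1])-.056)<.008)&(abs(T[...,2]+.0155)<.008)
for s in(-1,1): print(np.median(T[k&(np.sign(T[...,1])==s)][:,1]))
plan((.6038,.0754,.135),-.0445)
```

```text
3414 [0.03607548 0.04038887 0.04348643]
4094 [0.07509904 0.07887425 0.08295598]
-0.05423357513589669
0.0536553827621608
t 24.3 pos [0.5638 0.2734 0.15  ] turn [-0.12 -0.23  8.31] shift [ -19.9 -200.9   15.3] F [ 0.1 -0.  -5.3] op 0.0063 g 78.3
```

drive_tool(
  rows=[
    [[0, 0, 0], [-2, -25, 0], -1],
    [[0, 0, 1], [-6, -65, 0], -1],
    [[0, 0, 3], [-9, -105, 0], -1],
    [[0, 0, 5], [-13, -145, 0], -1],
    [[0, 0, 7], [-16, -180, 0], -1],
    [[0, 0, 8.4], [-18, -202, 0], -1],
    [[0, 0, 8.4], [-18, -202, 8], -1],
    [[0, 0, 8.4], [-18, -202, 18], -1],
  ],
)

```text
time: 25.1
position: [0.6031, 0.0745, 0.1329]
orientation: [-0.073, -3.139, 0.0]
contact_force: [0.9, -0.0, -4.7]
opening: 0.0059
grip_force: 78.6
```

drive_tool(
  rows=[
    [[0, 0, 0], [0, 0, 0], -1],
    [[0, 0, 0], [0, 0, 0], -1],
    [[0, 0, 0], [0, 0, 0], -1],
    [[0, 0, 0], [0, 0, 0], -1],
  ],
)

```text
time: 25.5
position: [0.6036, 0.0758, 0.1347]
orientation: [0.07, 3.14, 0.0]
contact_force: [-0.8, 0.8, -5.1]
opening: 0.0055
grip_force: 78.6
```

Run:
```python
from h import *
plan((.6038,.0754,.079),-.0445)
c,W,T=held();save(c,"w9");np.savez("w9.npz",**c)
s=r.observe();Rm=Ro.from_rotvec(s["orientation"])
P=s["position"]+Rm.apply([[.131,0,.026],[.08,0,-.016],[.04,0,-.016]]);print(proj(c,P))
z=W[...,2];k=(z>.0535)&(z<.067)&(abs(W[...,1]-.081)<.03)&(abs(W[...,0]-.474)<.013)
print(k.sum(),W[k].mean(0) if k.any() else 0)
```

```text
t 25.5 pos [0.6036 0.0758 0.1347] turn [0.02 0.04 0.01] shift [-0.2 -0.4 55.7] F [-0.8  0.8 -5.1] op 0.0055 g 78.6
[[324.78537962 -41.7829222 ]
 [324.80308036  71.56157297]
 [324.69938397 184.13381234]]
0 0
```

View pics/w9.png

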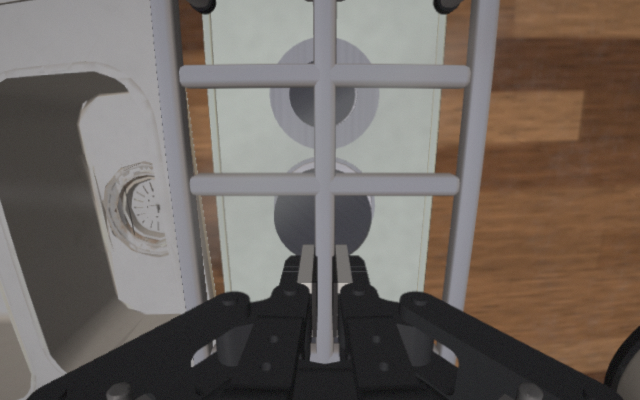

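drive_tool(
  rows=[
    [[0, 0, 0], [-0.2, -0.4, 15], -1],
    [[0, 0, 0], [-0.2, -0.4, 28], -1],
    [[0, 0, 0], [-0.2, -0.4, 36], -1],
    [[0, 0, 0], [-0.2, -0.4, 41], -1],
    [[0, 0, 0], [-0.2, -0.4, 45], -1],
    [[0, 0, 0], [-0.2, -0.4, 48], -1],
    [[0, 0, 0], [-0.2, -0.4, 48], -1],
  ],
)

```text
time: 26.25
position: [0.6035, 0.0746, 0.0861]
orientation: [-0.071, -3.14, 0.0]
contact_force: [-0.6, -0.5, -4.4]
opening: 0.0058
grip_force: 78.6
```

drive_tool(
  rows=[
    [[0, 0, 0], [0, 0, 2], -1],
    [[0, 0, 0], [0, 0, 4], -1],
    [[0, 0, 0], [0, 0, 5.5], -1],
    [[0, 0, 0], [0, 0, 7], -1],
    [[0, 0, 0], [0, 0, 7], -1],
  ],
)

```text
time: 26.75
position: [0.6035, 0.0746, 0.0791]
orientation: [-0.071, -3.14, 0.0]
contact_force: [0.0, -0.1, -3.8]
opening: 0.0059
grip_force: 78.6
```

drive_tool(
  rows=[
    [[0, 0, 0], [0, 0, 0.5], -1],
    [[0, 0, 0], [0, 0, 1], -1],
    [[0, 0, 0], [0, 0, 1], -1],
  ],
)

```text
time: 27.05
position: [0.6037, 0.0746, 0.0785]
orientation: [0.071, 3.141, 0.0]
contact_force: [-0.0, -0.3, -4.8]
opening: 0.0057
grip_force: 78.7
```

drive_tool(
  rows=[
    [[0, 0, 0], [0, 0, 0.5], -1],
    [[0, 0, 0], [0, 0, 1], -1],
    [[0, 0, 0], [0, 0, 1], -1],
  ],
)

```text
time: 27.35
position: [0.6037, 0.0746, 0.0784]
orientation: [0.071, 3.14, -0.0]
contact_force: [-3.1, -0.9, 4.3]
opening: 0.0061
grip_force: 79.8
```

drive_tool(
  rows=[
    [[0, 0, 0], [0, 0, 0], -0.8],
    [[0, 0, 0], [0, 0, 0], -0.5],
    [[0, 0, 0], [0, 0, 0], -0.3],
    [[0, 0, 0], [0, 0, 0], -0.3],
    [[0, 0, 0], [0, 0, -15], -0.3],
    [[0, 0, 0], [0, 0, -45], -0.3],
    [[0, 0, 0], [0, 0, -90], -0.3],
    [[0, 0, 0], [0, 0, -135], -0.3],
  ],
)

```text
time: 28.15
position: [0.6033, 0.0744, 0.2133]
orientation: [-0.071, -3.14, 0.001]
contact_force: [1.6, 0.8, -0.4]
opening: 0.0298
grip_force: 0.0
```

drive_tool(
  rows=[
    [[0, 0, 0], [40, 0, -40], -0.3],
    [[0, 0, 0], [70, 0, -80], -0.3],
    [[0, 0, 0], [80, 0, -120], -0.3],
    [[0, 0, 0], [80, 0, -140], -0.3],
    [[0, 0, 0], [80, 0, -140], -0.3],
    [[0, 0, 0], [80, 0, -140], -0.3],
  ],
)

```text
time: 28.75
position: [0.5234, 0.0784, 0.3522]
orientation: [0.071, 3.141, 0.001]
contact_force: [1.0, 1.4, -0.4]
opening: 0.0299
grip_force: 0.0
```

Run:
```python
from h import *
plan((.6,.07,.3),-.0445)
c,W,T=held();save(c,"w10")
z=W[...,2]
fit(W,.5296,.078,.066,.08,.03);fit(W,.604,.075,.066,.08,.035);fit(W,.678,.071,.066,.08,.035)
k=(abs(z-.0945)<.006)&(abs(W[...,1]-.075)<.08)&(abs(W[...,0]-.604)<.15);p=W[k]
print(cv2.minAreaRect(p[:,:2].astype(np.float32)))
A=np.c_[p[:,:2]-[.604,.075],np.ones(len(p))];q=np.linalg.lstsq(A,p[:,2],rcond=None)[0];print(np.degrees(q[:2]),q[2],len(p))
b=cv2.resize(c["pixels"][:,130:450,::-1],None,fx=1.5,fy=1.5,interpolation=2);cv2.imwrite("pics/w10c.png",b)
```

```text
t 28.75 pos [0.5234 0.0784 0.3522] turn [ 0.05  0.01 -0.05] shift [-76.9  -4.9  52.2] F [ 1.   1.4 -0.4] op 0.0299 g 0.0
361 0.5288 0.0778 d 38.3 z 0.0714 tilt [0.6  0.15]
1410 0.6038 0.0746 d 62.6 z 0.0715 tilt [0.05 0.02]
571 0.6774 0.0707 d 50.3 z 0.0716 tilt [0.71 0.11]
((0.6050429344177246, 0.07470300793647766), (0.12041020393371582, 0.24267448484897614), 87.5030746459961)
[-0.09439743 -0.00273755] 0.0939127255280887 5763
```

View pics/w10c.png

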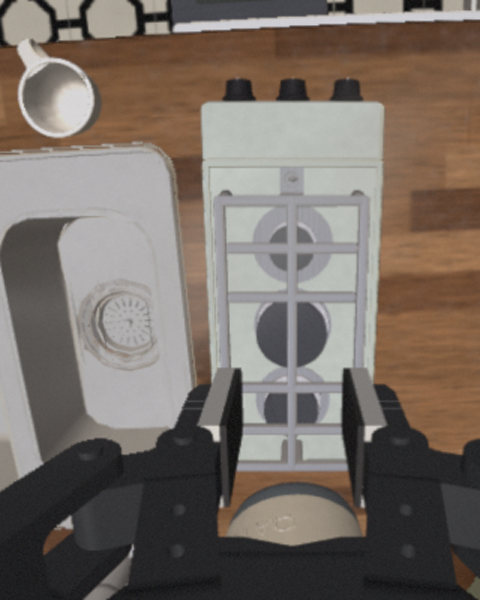

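```bash
python3 -c "
from plant import r
print(r.sign_off())"
```

```text
the job is handed in; nothing more can be done
None
```

The job is handed in: the three caps measured flat and home on their own burners, and the pan support measured level at home height, with the diamond pin visible in its lug hole. I did not see the round pin's end directly. It took about 29 s of robot time, and the cup and spice jar were not touched.

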